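# Build up the tea-tin column and hold it in the corner

### The arm

A 6-joint arm with a two-finger parallel gripper is mounted at the origin on a cart in front of the work surface, level with it; the furniture and walls round the work are solid. World frame = base frame: x ahead of the robot, y to its left, z up, the work surface at z = 0. Lengths are in m, angles in rad, forces in N, time in s.
With the tool pointing down it reaches from about 0.375 to 0.9 m from the base axis. Payload 3.1 kg.
Tool frame: the origin (TCP) lies where the fingers leave the gripper's body, on its centre line; the fingertips stand 73 mm ahead of it and the grasp point (between the pads) lies 54 mm ahead of it; z points along the fingers, y is the line along which they close (so a half turn about z gives the same grasp; the last joint's range is limited). The gripper opens to 85 mm and grips with 20 to 120 N. Pads are 22 mm wide; open, the fingers measure 114 mm over their backs; the gripper's body (76 mm by 85 mm) begins 54 mm behind the grasp point. The pads swing forward as they close: fully open they stand 13 mm farther back than shut.
Start: joints at [-1.351, 0.527, 1.433, -0, 1.181, -0.178], TCP at [0.243, -0.576, 0.304] pointing down, gripper open.
Joint ranges: [-3.08, 3.08], [-0.75, 2.2], [0.22, 2.44], [-1.43, 4.57], [0, 2.65], [-2.85, 2.85]. Speed limits (rad/s): [2.79, 2.79, 3.14, 3.14, 3.14, 3.14].

### API

Orientations are given as a unit quaternion [x, y, z, w].
In Python, from station import manip gives the robot as it stands.
- The arm moves only by the shell command python3 -m crank 'ROWS' [FORCE]. ROWS is JSON, a list of rows, each an object with "dp": the shift along the tool's x, y, z normalised to -1 to 1, where 1 is 50 cm, a list of three; "delta_rot": the turn, a rotation vector about the tool's x, y, z normalised to -1 to 1, where 1 is 2 pi rad, a list of three; "fingers": the opening, from -1 (shut) to 1 (fully open). A call has 1 to 12 rows; each row shifts and turns the commanded pose from where the row before left it, along the tool's axes as they then stand; what a row does not reach is not made up. A row lasts 1/12 s, in which the tool goes at most 41.7 mm and 7.16 degrees, less where a joint would pass 70% of its speed; a pose out of reach is approached as far as the arm can. A call with a number of a shift or a turn outside -1 to 1 is refused whole. A call with a gripper value outside its range is refused whole. The fingers move at their own pace and stop on an object; FORCE is the grip in N (left out, the last holds). Time passes only in rows, so rows that do not move let the fingers close. It gives the time, the measured TCP pose, the force, the opening and the grip force at its end, in the units of the state.
- manip.sense(): the state, without advancing time (a new reading comes with each control period).
- manip.snapshot(name): name is "scene" or "top"; returns (picture, depth): 420x560x3 uint8, red, green, blue; 420x560 float32, m along the optical axis (not along the pixel's ray), 0 where there is no reading.
- manip.camera_model(name): a dict with "fx", "fy", "cx", "cy" (pixels), "k1" (the pictures are not rectified: a ray, as slopes to the right and down, at radius r is drawn at 1 + k1 r^2 times it, then the intrinsics apply), "origin" and "attitude" of the camera in the world. Camera axes: x right, y up, looking along -z (the intrinsics and any distortion apply to the point x, -y, -z); pixel columns grow to the right and rows downward; lengths in m; the calibration is good to about 2 mm. A picture is of the moment at which its call begins. camera_model takes no time and is no camera call.
- manip.sign_off(): hands the job in; it is judged then, once.
The state is a dict: "t": time; "q": joint angles; "qd": joint speeds; "tau": joint torques, N m; "tcp_pos": TCP position; "tool_rot": TCP orientation; "force": force on the tool from outside, world axes, zero at the start; "ft_torque": the same for the moment, N m; "finger_gap": opening from 0.0 (shut) to 1.0 (fully open); "gripper_force": force on a finger pad.
Only numpy, scipy, OpenCV 4.12 (cv2) and the standard library are available. Lean on these libraries where they do the work, as an engineer would, in place of code of your own. Each camera call takes 0.05 s, during which the arm holds its last target. There are 200 camera calls.

### The job

Stack the two loose tea tins squarely on the cream one in the wooden corner stand, first the blue one, which you push up against both stops and let go, then the green one on top of it. Push the green tin into the corner so that it bears on the back stop and the side stop at once, with all three tins lined up, and finish while still gripping it and pressing it lightly but steadily against both stops, so that I can put the band round the column. Do not ram the stops, and leave the mug, jar, dish and timer where they are.

Things in the scene. Friction and masses are not known exactly. Their poses are not given: they have to be found in the camera images.
- stand: brown wooden corner stand, fixed to the worktop, 136 x 104 mm base plate 8 mm thick. Origin on the worktop under the centre of the tin column, z up. In its frame a tin that is home has its origin at x = 0, y = 0 and its 100 mm length along the stand's x: undersides at z = 8 mm (cream), 48 mm (blue), 88 mm (green). The stand's front (-x) and left (+y) sides are open
- stop_back: back stop of the stand, an upright board across its far side (same origin and axes as the stand): its face that the tins' short sides bear on is at x = +50 mm, 10 mm thick, y from -30 to +30 mm, top at z = 108 mm; so it reaches up beside the lower 20 mm of the green tin
- stop_side: side stop of the stand, on its right (-y) side (same origin and axes as the stand): two upright posts whose faces, which the tins' long sides bear on, are at y = -30 mm, 10 mm thick, tops at z = 108 mm, at x from -50 to -30 mm and +30 to +50 mm. Between them is a 60 mm wide gap, open at the top, for a finger; across the gap's foot runs a rail up to z = 20 mm
- cream_tin: closed flat cream tea tin, a plain box 100 x 60 x 40 mm with straight sides; origin at the centre of its underside, x along its 100 mm length, y along its 60 mm width, z up; 0.18 to 0.35 kg; smooth lacquer, slides easily on its neighbours and the stops (friction about 0.3). Stands in the stand already, home in the corner, loose
- blue_tin: closed flat blue tea tin, a plain box 100 x 60 x 40 mm with straight sides; origin at the centre of its underside, x along its 100 mm length, y along its 60 mm width, z up; 0.18 to 0.35 kg; smooth lacquer, slides easily on its neighbours and the stops (friction about 0.3). Stands on the worktop; which tin is nearer the robot varies
- green_tin: closed flat green tea tin, a plain box 100 x 60 x 40 mm with straight sides; origin at the centre of its underside, x along its 100 mm length, y along its 60 mm width, z up; 0.18 to 0.35 kg; smooth lacquer, slides easily on its neighbours and the stops (friction about 0.3). Stands on the worktop
- mug: white mug with handle, 92 x 127 x 95 mm, bystander; origin at the centre of its underside
- spice_jar: square glass spice jar with grey cap and ochre filling, 46 x 46 x 96 mm, bystander on the hob; origin at the centre of its underside
- small_dish: small cream ramekin, 66 mm across, 34 mm high, bystander on the cold black hob (glass 6 mm above the worktop); origin at the centre of its underside
- timer: round white kitchen timer, 58 mm across, 42 mm high, bystander; origin at the centre of its underside
Mind the look-alikes: they are no part of the job. Leave any red look-alike of the green_tin alone.

How it is judged:
On the way:
1. the blue tin lies squarely on the cream tin, up against both stops, let go and at rest (x of blue_tin in the frame of stand between -0.004 and 0.004 m and y of blue_tin in the frame of stand between -0.004 and 0.004 m and z of blue_tin in the frame of stand between 0.045 and 0.051 m and angle between the x axis of blue_tin and the x axis of stand, either way round below 0.05 rad and angle between blue_tin's own z axis and vertical below 0.05 rad and contact force between the fingers and blue_tin below 0.2 N and linear speed of blue_tin below 0.02 m/s), for 0.2 s.
At the end, for the whole second after the job is handed in: Green tin down on the blue one (within 2 mm), within 3 mm of its home in the corner and 2 degrees of square, gripped, at rest, pressed on back and side stop with over 1.5 N each; blue and cream tins below within 4 mm and 3 degrees of home (x of green_tin in the frame of stand between -0.003 and 0.003 m and y of green_tin in the frame of stand between -0.003 and 0.003 m and z of green_tin in the frame of stand between 0.086 and 0.09 m and angle between the x axis of green_tin and the x axis of stand, either way round below 0.035 rad and angle between each of green_tin, blue_tin, cream_tin's own z axis and vertical below 0.05 rad and x of blue_tin in the frame of stand between -0.004 and 0.004 m and y of blue_tin in the frame of stand between -0.004 and 0.004 m and z of blue_tin in the frame of stand between 0.045 and 0.051 m and angle between the x axis of each of blue_tin, cream_tin and the x axis of stand, either way round below 0.05 rad and x of cream_tin in the frame of stand between -0.004 and 0.004 m and y of cream_tin in the frame of stand between -0.004 and 0.004 m and z of cream_tin in the frame of stand between 0.005 and 0.011 m and contact force between green_tin and stop_back above 1.5 N and contact force between green_tin and stop_side above 1.5 N and contact force between the fingers and green_tin above 1 N and linear speed of green_tin below 0.01 m/s); the arm keeps its last pose, push and grip.
It fails at once if a tin is rammed against a stop with more than 60 N (contact force between any of blue_tin, green_tin and stop_back above 60 N or contact force between any of blue_tin, green_tin and stop_side above 60 N).
It fails at once if the mug, jar, dish or timer is moved more than 25 mm (distance of any of mug, spice_jar, small_dish, timer from where it was at the start of the episode above 0.025 m).
It also fails if it takes over 64 s, if anything falls off the work surface, if the arm or the gripper's body presses on something with over 40 N, if the wrist force passes 120 N, or if a joint passes its speed limit or range.

## Working session

There is one attempt and no reset: what is moved stays moved. The work goes in short steps, Python scripts to look and compute and a shell command to move; the robot and the scene stay as the last step left them, time stands still between calls to the robot, and variables do not carry over. Pictures are saved under pics/ and viewed, at most 10 in all, crops included, and the job is handed in when it is done.

```bash
ls; mkdir -p pics; python3 - <<'E'
from station import manip
import cv2,json
for n in("scene","top"):
    p,d=manip.snapshot(n); cv2.imwrite(f"pics/{n}0.png",p[:,:,::-1]); print({k:v for k,v in manip.camera_model(n).items()}, (d>0).mean())
print(manip.sense())
E
```

```text
pics
{'fx': 425.83473292889084, 'fy': 425.83473292889084, 'cx': 284.152465205141, 'cy': 203.62063934519628, 'k1': 0.01680168633652953, 'origin': array([ 0.52704058, -0.51781983,  0.55703454]), 'attitude': array([ 0.44789658, -0.02537995, -0.03650541,  0.89297921])} 0.9956547619047619
{'fx': 432.6979534395231, 'fy': 432.6979534395231, 'cx': 276.8522060602709, 'cy': 206.32462971873062, 'k1': -0.08076470637916727, 'origin': array([0.42114427, 0.18225858, 1.05179576]), 'attitude': array([-0.05005385,  0.07259717,  0.71075621, -0.69788959])} 0.995922619047619
{'t': 0.1, 'q': array([-1.35049742e+00,  5.28368670e-01,  1.43381626e+00,  3.86958232e-05,
        1.18140293e+00, -1.78512006e-01]), 'qd': array([ 0.00024665, -0.00139447, -0.00234968, -0.00127313, -0.00124028,
       -0.00058006]), 'tau': array([-6.41978422e-04, -4.43305957e+01, -1.78586018e+01, -3.03326615e-04,
        3.85988955e-03,  3.55275404e-06]), 'tcp_pos': array([ 0.24261359, -0.57542268,  0.30302073]), 'tool_rot': array([ 9.80185492e-01,  1.98079290e-01, -2.95350597e-06, -9.97755583e-04]), 'force': array([0.07296431, 0.04654373, 0.54328035]), 'ft_torque': array([ 0.01577056, -0.03930592, -0.03583275]), 'gripper_force': 0.0, 'finger_gap': 0.9976279713346056}
```

View pics/scene0.png

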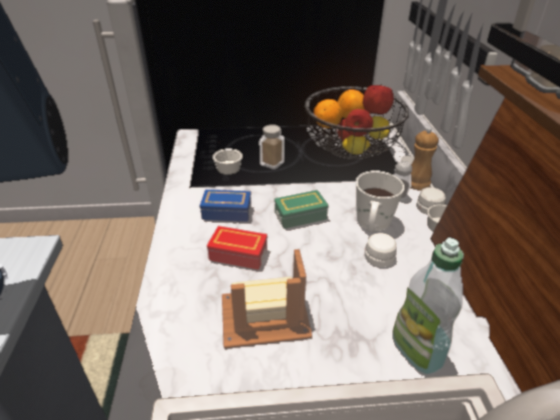

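View pics/top0.png

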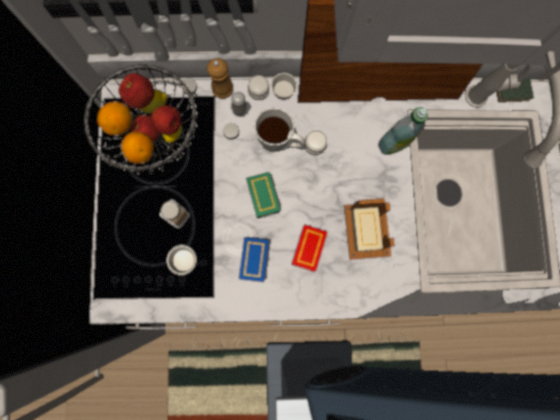

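The scene view shows blue at (226,205), green at (302,208), the red decoy at (237,247), and the stand at (266,310) with posts towards the camera and the back stop to the right (+x). The top view shows blue at (255,258), green at (263,195), red at (310,248), and the stand with the cream tin at (368,230).

```bash
cat > h.py <<'E'
from station import manip
import cv2,numpy as np
from scipy.spatial.transform import Rotation as R
def rays(n,uv):
    c=manip.camera_model(n); uv=np.asarray(uv,float).reshape(-1,2)
    d=(uv-[c['cx'],c['cy']])/[c['fx'],c['fy']]; s=d.copy()
    for _ in range(10): s=d/(1+c['k1']*(s**2).sum(1,keepdims=True))
    v=np.c_[s[:,0],-s[:,1],-np.ones(len(s))]
    return c['origin'],R.from_quat(c['attitude']).apply(v)
def plane(n,uv,z):
    o,v=rays(n,uv); return o+v*((z-o[2])/v[:,2])[:,None]
def world(n,d):
    h,w=d.shape; u,v=np.meshgrid(np.arange(w),np.arange(h))
    o,r=rays(n,np.c_[u.ravel(),v.ravel()]); return (o+r*d.reshape(-1,1)).reshape(h,w,3)
RANGES={'blue':((100,100,40),(130,255,255)),'green':((60,80,30),(90,255,255)),'cream':((18,25,150),(32,150,255)),'wood':((5,90,40),(17,230,220))}
def tin(n,p,d,col,z,box,tol=.012):
    W=world(n,d); hsv=cv2.cvtColor(p,cv2.COLOR_RGB2HSV)
    m=cv2.inRange(hsv,*[np.array(a) for a in RANGES[col]])
    x0,x1,y0,y1=box
    roi=(W[...,0]>x0)&(W[...,0]<x1)&(W[...,1]>y0)&(W[...,1]<y1)&(abs(W[...,2]-z)<tol)
    m=((m>0)&roi).astype(np.uint8)*255
    m=cv2.morphologyEx(m,cv2.MORPH_CLOSE,np.ones((9,9)))
    cs=cv2.findContours(m,cv2.RETR_EXTERNAL,cv2.CHAIN_APPROX_NONE)[0]
    c=max(cs,key=cv2.contourArea)[:,0,:]
    P=plane(n,c,z)[:,:2]
    (cx,cy),(a,b),ang=cv2.minAreaRect((P*1000).astype(np.float32))
    if a<b: ang+=90; a,b=b,a
    ang=(ang+90)%180-90
    zz=W[m>0][:,2]
    return np.round([cx,cy,a,b,ang,np.median(zz)*1000],1)
E
python3 - <<'E'
from h import *
for n in("top","scene"):
    p,d=manip.snapshot(n)
    for col,z in(('blue',.04),('green',.04),('cream',.048)):
        box=(.2,.8,-.2,.15) if col=='cream' else (.2,.7,.0,.5)
        try: print(n,col,tin(n,p,d,col,z,box))
        except Exception as e: print(n,col,e)
    W=world(n,d); hsv=cv2.cvtColor(p,cv2.COLOR_RGB2HSV)
    print(hsv[230,368] if n=='top' else hsv[300,265])
    if n=='top':
        for uv in((368,230),(347,230),(388,230),(255,258),(263,195),(275,130),(316,142),(310,248),(410,130)): print(uv,W[uv[1],uv[0]].round(3),hsv[uv[1],uv[0]])
        x=cv2.resize(p[150:300,220:420,::-1],(800,600),interpolation=cv2.INTER_CUBIC); cv2.imwrite('pics/crop1.png',x)
E
```

```text
top blue [475.9 203.9  96.5  56.6  -8.1  39.3]
top green [628.6 179.9  96.5  56.   14.8  39.2]
top cream [540.3 -64.9  99.3  59.3   3.1  46.8]
[ 21  78 220]
(368, 230) [ 0.537 -0.065  0.05 ] [ 21  78 220]
(347, 230) [ 0.543 -0.023  0.009] [ 12 129 138]
(388, 230) [ 0.541 -0.126  0.005] [ 12  71 184]
(255, 258) [0.477 0.201 0.041] [106 198 148]
(263, 195) [0.626 0.18  0.039] [ 73 133 121]
(275, 130) [0.783 0.149 0.055] [ 10 248  39]
(316, 142) [0.757 0.049 0.042] [ 19  34 222]
(310, 248) [0.498 0.073 0.043] [  2 246 205]
(410, 130) [ 0.743 -0.145  0.161] [ 85  44 109]
scene blue [475.8 194.9  96.4  62.5  -8.4  39.2]
scene green [627.7 174.6  94.1  50.   12.7  39.5]
scene cream [540.2 -68.7  93.8  61.5   3.1  47.3]
[ 21  93 237]
```

View pics/crop1.png

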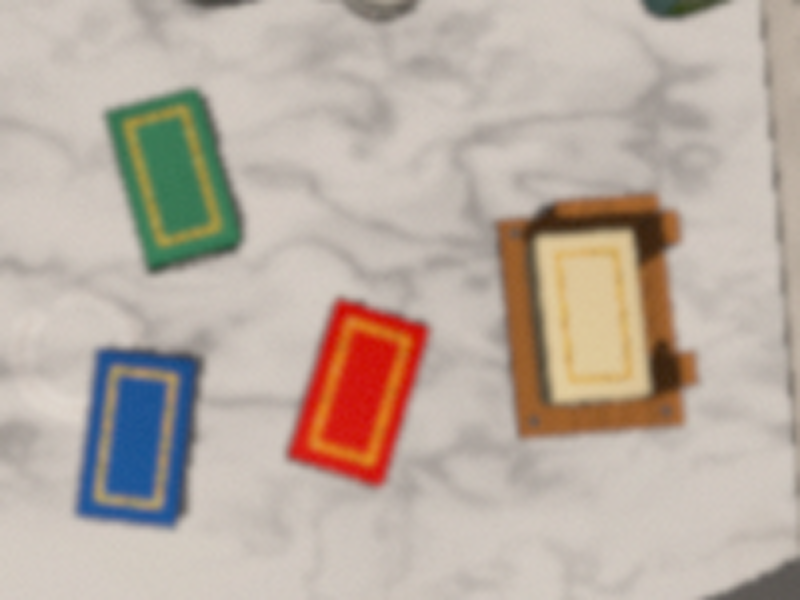

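The crop confirms yaws and layout: the stand's back board is at the top (+x), its posts are on the right (-y), and its left and front sides are open. The measured sizes and heights match the given ones. I'll turn the tool to the blue tin's yaw first.

```bash
cat >> h.py <<'E'
def go(x,y,z,yaw,s=None):
    "shift in tool axes / 0.5 and turn / 2pi to reach TCP x,y,z (m), tool x at yaw (deg)"
    s=s or manip.sense(); r=R.from_quat(s['tool_rot']); X=r.apply([1,0,0])
    phi=np.degrees(np.arctan2(X[1],X[0]))
    d=r.inv().apply(np.array([x,y,z])-s['tcp_pos'])/.5
    w=(r.inv()*R.from_euler('z',yaw,degrees=True)*R.from_quat([1,0,0,0])).as_rotvec()/(2*np.pi)
    print('dp',d.round(4),'rows>=',round(np.linalg.norm(d)/.0834,1),'rot',w.round(4),'phi',phi.round(2),'F',s['force'].round(1),'t',s['t'],'tcp',s['tcp_pos'].round(4))
E
python3 -m crank '[{"dp":[0,0,0],"delta_rot":[0,0,0.0172],"fingers":1},{"dp":[0,0,0],"delta_rot":[0,0,0.0172],"fingers":1},{"dp":[0,0,0],"delta_rot":[0,0,0.0172],"fingers":1},{"dp":[0,0,0],"delta_rot":[0,0,0.0172],"fingers":1},{"dp":[0,0,0],"delta_rot":[0,0,0.0172],"fingers":1},{"dp":[0,0,0],"delta_rot":[0,0,0],"fingers":1}]'
python3 -c "
from h import *
go(.45,-.2,.3,-8.1); go(.476,.203,.3,-8.1)"
```

```text
t: 0.7
tcp_pos: [0.2427, -0.5758, 0.3036]
tool_rot: [0.997, -0.072, -0.0, -0.0]
force: [1.2, -0.4, -0.1]
finger_gap: 1.0
gripper_force: 0.0
dp [ 0.3031 -0.8031  0.0077] rows>= 10.3 rot [-0.0001  0.     -0.0003] phi -8.21 F [ 1.2 -0.4 -0.1] t 0.7 tcp [ 0.2427 -0.5758  0.3036]
dp [ 0.2394 -1.6083  0.0081] rows>= 19.5 rot [-0.0001  0.     -0.0003] phi -8.21 F [ 1.2 -0.4 -0.1] t 0.7 tcp [ 0.2427 -0.5758  0.3036]
```

```bash
python3 -m crank '[{"dp":[0.025,-0.067,0],"delta_rot":[0,0,0],"fingers":1},{"dp":[0.025,-0.067,0],"delta_rot":[0,0,0],"fingers":1},{"dp":[0.025,-0.067,0],"delta_rot":[0,0,0],"fingers":1},{"dp":[0.025,-0.067,0],"delta_rot":[0,0,0],"fingers":1},{"dp":[0.025,-0.067,0],"delta_rot":[0,0,0],"fingers":1},{"dp":[0.025,-0.067,0],"delta_rot":[0,0,0],"fingers":1},{"dp":[0.025,-0.067,0],"delta_rot":[0,0,0],"fingers":1},{"dp":[0.025,-0.067,0],"delta_rot":[0,0,0],"fingers":1},{"dp":[0.025,-0.067,0],"delta_rot":[0,0,0],"fingers":1},{"dp":[0.025,-0.067,0],"delta_rot":[0,0,0],"fingers":1},{"dp":[0.025,-0.067,0],"delta_rot":[0,0,0],"fingers":1},{"dp":[0.025,-0.067,0],"delta_rot":[0,0,0],"fingers":1}]'
python3 -m crank '[{"dp":[-0.006,-0.08,0],"delta_rot":[0,0,0],"fingers":1},{"dp":[-0.006,-0.08,0],"delta_rot":[0,0,0],"fingers":1},{"dp":[-0.006,-0.08,0],"delta_rot":[0,0,0],"fingers":1},{"dp":[-0.006,-0.08,0],"delta_rot":[0,0,0],"fingers":1},{"dp":[-0.006,-0.08,0],"delta_rot":[0,0,0],"fingers":1},{"dp":[-0.006,-0.08,0],"delta_rot":[0,0,0],"fingers":1},{"dp":[-0.006,-0.08,0],"delta_rot":[0,0,0],"fingers":1},{"dp":[-0.006,-0.08,0],"delta_rot":[0,0,0],"fingers":1},{"dp":[-0.006,-0.08,0],"delta_rot":[0,0,0],"fingers":1},{"dp":[-0.006,-0.08,0],"delta_rot":[0,0,0],"fingers":1},{"dp":[0,0,0],"delta_rot":[0,0,0],"fingers":1}]' 
python3 -c "
from h import *
go(.476,.203,.15,-8.1); go(.476,.203,.078,-8.1)"
```

```text
t: 1.7
tcp_pos: [0.4485, -0.1975, 0.304]
tool_rot: [0.998, -0.069, 0.0, 0.0]
force: [0.3, -0.6, -0.5]
finger_gap: 1.0
gripper_force: 0.0
t: 2.62
tcp_pos: [0.4746, 0.2073, 0.3042]
tool_rot: [0.998, -0.066, 0.001, -0.002]
force: [1.2, -0.5, 0.9]
finger_gap: 0.996
gripper_force: 0.0
dp [0.0033 0.0093 0.3084] rows>= 3.7 rot [-0.0006 -0.0003  0.0015] phi -7.56 F [ 1.2 -0.5  0.9] t 2.6167 tcp [0.4746 0.2073 0.3042]
dp [0.003  0.0098 0.4524] rows>= 5.4 rot [-0.0006 -0.0003  0.0015] phi -7.56 F [ 1.2 -0.5  0.9] t 2.6167 tcp [0.4746 0.2073 0.3042]
```

```bash
python3 -m crank '[{"dp":[0.003,0.008,0.06],"delta_rot":[0,0,0.0015],"fingers":1},{"dp":[0,0,0.06],"delta_rot":[0,0,0],"fingers":1},{"dp":[0,0,0.06],"delta_rot":[0,0,0],"fingers":1},{"dp":[0,0,0.06],"delta_rot":[0,0,0],"fingers":1},{"dp":[0,0,0.05],"delta_rot":[0,0,0],"fingers":1},{"dp":[0,0,0.05],"delta_rot":[0,0,0],"fingers":1},{"dp":[0,0,0.04],"delta_rot":[0,0,0],"fingers":1},{"dp":[0,0,0.04],"delta_rot":[0,0,0],"fingers":1},{"dp":[0,0,0.03],"delta_rot":[0,0,0],"fingers":1},{"dp":[0,0,0],"delta_rot":[0,0,0],"fingers":1},{"dp":[0,0,0],"delta_rot":[0,0,0],"fingers":1}]' 
python3 -c "
from h import *
go(.476,.203,.078,-8.1)"
```

```text
t: 3.53
tcp_pos: [0.4753, 0.1965, 0.0784]
tool_rot: [0.997, -0.075, -0.001, 0.0]
force: [-0.7, 0.3, 0.7]
finger_gap: 0.996
gripper_force: 0.0
dp [-0.0006 -0.013   0.0007] rows>= 0.2 rot [ 0.0001  0.0003 -0.0013] phi -8.58 F [-0.7  0.3  0.7] t 3.5333 tcp [0.4753 0.1965 0.0784]
```

```bash
python3 -m crank '[{"dp":[0,-0.007,0],"delta_rot":[0,0,-0.001],"fingers":1},{"dp":[0,-0.006,0],"delta_rot":[0,0,0],"fingers":1},{"dp":[0,0,0],"delta_rot":[0,0,0],"fingers":1},{"dp":[0,0,0],"delta_rot":[0,0,0],"fingers":-1},{"dp":[0,0,0],"delta_rot":[0,0,0],"fingers":-1},{"dp":[0,0,0],"delta_rot":[0,0,0],"fingers":-1},{"dp":[0,0,0],"delta_rot":[0,0,0],"fingers":-1},{"dp":[0,0,0],"delta_rot":[0,0,0],"fingers":-1},{"dp":[0,0,0],"delta_rot":[0,0,0],"fingers":-1},{"dp":[0,0,0],"delta_rot":[0,0,0],"fingers":-1}]' 40
python3 -c "
from h import *
go(.54,-.065,.122,3.1)"
```

```text
t: 4.37
tcp_pos: [0.4768, 0.2036, 0.0797]
tool_rot: [0.997, -0.072, 0.001, -0.0]
force: [-0.6, 0.7, 5.8]
finger_gap: 0.696
gripper_force: 44.1
dp [ 0.2024  0.5133 -0.0847] rows>= 6.7 rot [-0.0001 -0.0002 -0.0316] phi -8.28 F [-0.6  0.7  5.8] t 4.3667 tcp [0.4768 0.2036 0.0797]
```

```bash
python3 -m crank '[{"dp":[0,0,-0.03],"delta_rot":[0,0,0],"fingers":-1},{"dp":[0,0,-0.05],"delta_rot":[0,0,0],"fingers":-1},{"dp":[0,0,-0.06],"delta_rot":[0,0,0],"fingers":-1},{"dp":[0,0,-0.06],"delta_rot":[0,0,0],"fingers":-1},{"dp":[0,0,-0.06],"delta_rot":[0,0,0],"fingers":-1},{"dp":[0,0,-0.04],"delta_rot":[0,0,-0.0158],"fingers":-1},{"dp":[0,0,0],"delta_rot":[0,0,-0.0158],"fingers":-1},{"dp":[0,0,0],"delta_rot":[0,0,0],"fingers":-1},{"dp":[0,0,0],"delta_rot":[0,0,0],"fingers":-1}]'
python3 -c "
from h import *
a=np.radians(3.1);off=R.from_euler('z',3.1,degrees=True).apply([-.01,.01,0]); print(off)
x,y,_=np.array([.5403,-.065,0])+off
go(x,y,.22,3.1)"
```

```text
t: 5.12
tcp_pos: [0.4758, 0.2032, 0.2286]
tool_rot: [1.0, 0.026, -0.001, 0.0]
force: [-0.5, -1.7, -2.8]
finger_gap: 0.696
gripper_force: 44.3
[-0.01052615  0.00944458  0.        ]
dp [0.0812 0.5223 0.0172] rows>= 6.3 rot [ 0.      0.0002 -0.0004] phi 2.94 F [-0.5 -1.7 -2.8] t 5.1167 tcp [0.4758 0.2032 0.2286]
```

```bash
python3 -m crank '[{"dp":[0.008,0.03,0.002],"delta_rot":[0,0,0],"fingers":-1},{"dp":[0.009,0.06,0.002],"delta_rot":[0,0,0],"fingers":-1},{"dp":[0.009,0.07,0.002],"delta_rot":[0,0,0],"fingers":-1},{"dp":[0.009,0.07,0.002],"delta_rot":[0,0,0],"fingers":-1},{"dp":[0.009,0.07,0.002],"delta_rot":[0,0,0],"fingers":-1},{"dp":[0.009,0.07,0],"delta_rot":[0,0,0],"fingers":-1},{"dp":[0.009,0.06,0],"delta_rot":[0,0,0],"fingers":-1},{"dp":[0.009,0.05,0],"delta_rot":[0,0,0],"fingers":-1},{"dp":[0.009,0.03,0],"delta_rot":[0,0,0],"fingers":-1},{"dp":[0,0.012,0],"delta_rot":[0,0,0],"fingers":-1},{"dp":[0,0,0],"delta_rot":[0,0,0],"fingers":-1},{"dp":[0,0,0],"delta_rot":[0,0,0],"fingers":-1}]'
python3 - <<'E'
from h import *
p,d=manip.snapshot("top"); q,e=manip.snapshot("scene")
o=np.hstack([cv2.resize(p[160:280,320:440,::-1],(400,400)),cv2.resize(q[190:390,190:390,::-1],(400,400))]); cv2.imwrite('pics/a1.png',o)
x,y,_=np.array([.5403,-.065,0])+R.from_euler('z',3.1,degrees=True).apply([-.01,.01,0])
go(x,y,.15,3.1)
E
```

```text
t: 6.12
tcp_pos: [0.5296, -0.0541, 0.2232]
tool_rot: [1.0, 0.027, -0.001, -0.001]
force: [0.2, 0.1, -2.1]
finger_gap: 0.694
gripper_force: 44.2
dp [0.0002 0.0044 0.1471] rows>= 1.8 rot [-0.0002  0.0003  0.0002] phi 3.16 F [-0.4  0.6 -2.4] t 6.2167 tcp [ 0.5297 -0.0535  0.2236]
```

View pics/a1.png

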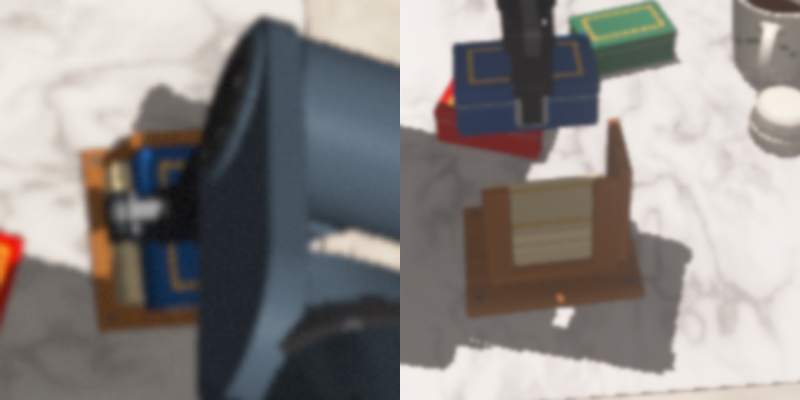

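The blue tin is held level above the stand at scene crop (525,85), with the finger centred on it and clear of the posts and board. Now I'll lower it.

```bash
python3 -m crank '[{"dp":[0,0.003,0.02],"delta_rot":[0,0,0],"fingers":-1},{"dp":[0,0,0.03],"delta_rot":[0,0,0],"fingers":-1},{"dp":[0,0,0.03],"delta_rot":[0,0,0],"fingers":-1},{"dp":[0,0,0.03],"delta_rot":[0,0,0],"fingers":-1},{"dp":[0,0,0.03],"delta_rot":[0,0,0],"fingers":-1},{"dp":[0,0,0.02],"delta_rot":[0,0,0],"fingers":-1},{"dp":[0,0,0.014],"delta_rot":[0,0,0],"fingers":-1},{"dp":[0,0,0.01],"delta_rot":[0,0,0],"fingers":-1},{"dp":[0,0,0],"delta_rot":[0,0,0],"fingers":-1},{"dp":[0,0,0],"delta_rot":[0,0,0],"fingers":-1}]'
python3 -m crank '[{"dp":[0,0,0],"delta_rot":[0,0,0],"fingers":-1},{"dp":[0,0,0],"delta_rot":[0,0,0],"fingers":-1}]'
python3 -c "
from h import *
go(.5403,-.065,.128,3.1)"
```

```text
t: 7.05
tcp_pos: [0.5308, -0.0565, 0.132]
tool_rot: [1.0, 0.027, 0.0, 0.0]
force: [0.3, 0.5, -1.4]
finger_gap: 0.694
gripper_force: 44.2
t: 7.22
tcp_pos: [0.5311, -0.0567, 0.1326]
tool_rot: [1.0, 0.027, 0.001, 0.0]
force: [-0.7, -0.1, -1.6]
finger_gap: 0.696
gripper_force: 44.2
dp [0.0175 0.0175 0.0092] rows>= 0.3 rot [ 0.0001 -0.0002 -0.    ] phi 3.08 F [-0.7 -0.1 -1.6] t 7.2167 tcp [ 0.5311 -0.0567  0.1326]
```

```bash
python3 -m crank '[{"dp":[0,0,0.003],"delta_rot":[0,0,0],"fingers":-1},{"dp":[0,0,0.003],"delta_rot":[0,0,0],"fingers":-1},{"dp":[0,0,0],"delta_rot":[0,0,0],"fingers":-1}]'
python3 -m crank '[{"dp":[0,0,0.002],"delta_rot":[0,0,0],"fingers":-1},{"dp":[0,0,0],"delta_rot":[0,0,0],"fingers":-1}]'
python3 -m crank '[{"dp":[0,0,0.002],"delta_rot":[0,0,0],"fingers":-1},{"dp":[0,0,0],"delta_rot":[0,0,0],"fingers":-1}]'
```

```text
t: 7.47
tcp_pos: [0.5306, -0.0566, 0.1289]
tool_rot: [1.0, 0.027, 0.0, 0.0]
force: [-0.6, 0.9, -2.2]
finger_gap: 0.699
gripper_force: 44.2
t: 7.63
tcp_pos: [0.5306, -0.0566, 0.1278]
tool_rot: [1.0, 0.027, -0.0, -0.0]
force: [-0.2, -0.1, -1.8]
finger_gap: 0.698
gripper_force: 44.2
t: 7.8
tcp_pos: [0.5306, -0.0566, 0.1277]
tool_rot: [1.0, 0.027, 0.0, 0.0]
force: [-1.7, 1.0, 4.8]
finger_gap: 0.691
gripper_force: 45.0
```

```bash
python3 -m crank '[{"dp":[0.003,0,-0.001],"delta_rot":[0,0,0],"fingers":-1},{"dp":[0.004,0,0],"delta_rot":[0,0,0],"fingers":-1},{"dp":[0.004,0,0],"delta_rot":[0,0,0],"fingers":-1},{"dp":[0.002,0,0],"delta_rot":[0,0,0],"fingers":-1},{"dp":[0,0,0],"delta_rot":[0,0,0],"fingers":-1}]'
python3 -m crank '[{"dp":[0.002,0,0],"delta_rot":[0,0,0],"fingers":-1},{"dp":[0,0,0],"delta_rot":[0,0,0],"fingers":-1}]'
python3 -m crank '[{"dp":[0.002,0,0],"delta_rot":[0,0,0],"fingers":-1},{"dp":[0,0,0],"delta_rot":[0,0,0],"fingers":-1}]'
```

```text
t: 8.22
tcp_pos: [0.5375, -0.0563, 0.1278]
tool_rot: [1.0, 0.027, 0.0, 0.0]
force: [-1.8, -0.7, 4.9]
finger_gap: 0.699
gripper_force: 45.0
t: 8.38
tcp_pos: [0.5382, -0.0562, 0.1277]
tool_rot: [1.0, 0.027, 0.0, 0.0]
force: [-2.6, -0.7, 5.4]
finger_gap: 0.695
gripper_force: 45.1
t: 8.55
tcp_pos: [0.5391, -0.0561, 0.1277]
tool_rot: [1.0, 0.027, -0.0, 0.0]
force: [-1.6, -0.1, 5.6]
finger_gap: 0.696
gripper_force: 45.0
```

```bash
R='{"dp":[0,0,0],"delta_rot":[0,0,0],"fingers":-1}'
python3 -m crank '[{"dp":[0.002,0,0],"delta_rot":[0,0,0],"fingers":-1},{"dp":[0,0,0],"delta_rot":[0,0,0],"fingers":-1}]'
python3 -m crank '[{"dp":[0.002,0,0],"delta_rot":[0,0,0],"fingers":-1},{"dp":[0,0,0],"delta_rot":[0,0,0],"fingers":-1}]'
python3 -m crank '[{"dp":[0.002,0,0],"delta_rot":[0,0,0],"fingers":-1},{"dp":[0,0,0],"delta_rot":[0,0,0],"fingers":-1}]'
```

```text
t: 8.72
tcp_pos: [0.5401, -0.0561, 0.1277]
tool_rot: [1.0, 0.027, -0.0, 0.0]
force: [-2.0, -0.1, 5.9]
finger_gap: 0.691
gripper_force: 45.0
t: 8.88
tcp_pos: [0.5411, -0.056, 0.1277]
tool_rot: [1.0, 0.027, 0.0, 0.0]
force: [-0.9, -0.4, 5.2]
finger_gap: 0.695
gripper_force: 45.1
t: 9.05
tcp_pos: [0.5421, -0.056, 0.1277]
tool_rot: [1.0, 0.027, 0.0, 0.0]
force: [-2.4, -0.2, 5.0]
finger_gap: 0.693
gripper_force: 45.1
```

```bash
python3 -m crank '[{"dp":[0.002,0,0],"delta_rot":[0,0,0],"fingers":-1},{"dp":[0,0,0],"delta_rot":[0,0,0],"fingers":-1}]' | grep -E "tcp|^force"
python3 -m crank '[{"dp":[0.002,0,0],"delta_rot":[0,0,0],"fingers":-1},{"dp":[0,0,0],"delta_rot":[0,0,0],"fingers":-1}]'| grep -E "tcp|^force"
python3 -m crank '[{"dp":[0.002,0,0],"delta_rot":[0,0,0],"fingers":-1},{"dp":[0,0,0],"delta_rot":[0,0,0],"fingers":-1}]'| grep -E "tcp|^force"
```

```text
tcp_pos: [0.5427, -0.0559, 0.1277]
force: [-3.6, -1.5, 6.5]
tcp_pos: [0.5428, -0.0559, 0.1277]
force: [-4.7, -1.4, 7.9]
tcp_pos: [0.5429, -0.0559, 0.1277]
force: [-7.5, -2.2, 9.6]
```

```bash
python3 -m crank '[{"dp":[-0.002,0.003,0],"delta_rot":[0,0,0],"fingers":-1},{"dp":[0,0.004,0],"delta_rot":[0,0,0],"fingers":-1},{"dp":[0,0.003,0],"delta_rot":[0,0,0],"fingers":-1},{"dp":[0,0.002,0],"delta_rot":[0,0,0],"fingers":-1},{"dp":[0,0,0],"delta_rot":[0,0,0],"fingers":-1}]' | grep -E "tcp|^force"
python3 -m crank '[{"dp":[0,0.002,0],"delta_rot":[0,0,0],"fingers":-1},{"dp":[0,0,0],"delta_rot":[0,0,0],"fingers":-1}]'| grep -E "tcp|^force"
python3 -m crank '[{"dp":[0,0.002,0],"delta_rot":[0,0,0],"fingers":-1},{"dp":[0,0,0],"delta_rot":[0,0,0],"fingers":-1}]'| grep -E "tcp|^force"
python3 -m crank '[{"dp":[0,0.002,0],"delta_rot":[0,0,0],"fingers":-1},{"dp":[0,0,0],"delta_rot":[0,0,0],"fingers":-1}]'| grep -E "tcp|^force"
```

```text
tcp_pos: [0.5431, -0.0609, 0.1277]
force: [-3.2, 1.8, 8.5]
tcp_pos: [0.5431, -0.0618, 0.1277]
force: [-3.0, 3.8, 7.4]
tcp_pos: [0.5432, -0.0627, 0.1277]
force: [-4.0, 3.9, 8.7]
tcp_pos: [0.5432, -0.0637, 0.1277]
force: [-4.5, 4.1, 8.1]
```

```bash
python3 -m crank '[{"dp":[0,0.002,0],"delta_rot":[0,0,0],"fingers":-1},{"dp":[0,0,0],"delta_rot":[0,0,0],"fingers":-1}]'| grep -E "tcp|^force"
python3 -m crank '[{"dp":[0,0.002,0],"delta_rot":[0,0,0],"fingers":-1},{"dp":[0,0,0],"delta_rot":[0,0,0],"fingers":-1}]'| grep -E "tcp|^force"
python3 -m crank '[{"dp":[0,0.002,0],"delta_rot":[0,0,0],"fingers":-1},{"dp":[0,0,0],"delta_rot":[0,0,0],"fingers":-1}]'| grep -E "tcp|^force"
python3 -m crank '[{"dp":[0,0.002,0],"delta_rot":[0,0,0],"fingers":-1},{"dp":[0,0,0],"delta_rot":[0,0,0],"fingers":-1}]'| grep -E "tcp|^force|tool"
```

```text
tcp_pos: [0.5433, -0.0647, 0.1277]
force: [-4.0, 4.0, 8.9]
tcp_pos: [0.5433, -0.0657, 0.1277]
force: [-4.0, 2.9, 7.8]
tcp_pos: [0.5433, -0.066, 0.1278]
force: [-4.3, 5.8, 8.9]
tcp_pos: [0.5433, -0.0661, 0.1278]
tool_rot: [1.0, 0.027, -0.002, -0.002]
force: [-2.6, 9.6, 9.5]
```

Contact on both stops, at x≈0.5433 and y≈-0.066. I'll let go and rise.

```bash
python3 -m crank '[{"dp":[0,0,0],"delta_rot":[0,0,0],"fingers":1},{"dp":[0,0,0],"delta_rot":[0,0,0],"fingers":1},{"dp":[0,0,0],"delta_rot":[0,0,0],"fingers":1},{"dp":[0,0,0],"delta_rot":[0,0,0],"fingers":1},{"dp":[0,0,0],"delta_rot":[0,0,0],"fingers":1},{"dp":[0,0,0],"delta_rot":[0,0,0],"fingers":1},{"dp":[0,0,-0.01],"delta_rot":[0,0,0],"fingers":1},{"dp":[0,0,-0.03],"delta_rot":[0,0,0],"fingers":1},{"dp":[0,0,-0.06],"delta_rot":[0,0,0],"fingers":1},{"dp":[0,0,-0.06],"delta_rot":[0,0,0],"fingers":1},{"dp":[0,0,-0.06],"delta_rot":[0,0,0],"fingers":1},{"dp":[0,0,0],"delta_rot":[0,0,0],"fingers":1}]'
python3 -c "
from h import *
go(.6286,.179,.24,14.8)"
```

```text
t: 12.13
tcp_pos: [0.5477, -0.0698, 0.2433]
tool_rot: [1.0, 0.027, 0.006, 0.002]
force: [1.1, 0.1, 0.4]
finger_gap: 1.0
gripper_force: 0.0
dp [ 0.1883 -0.4882  0.0065] rows>= 6.3 rot [ 0.0009 -0.0017 -0.0325] phi 3.09 F [1.1 0.1 0.4] t 12.1333 tcp [ 0.5477 -0.0698  0.2433]
```

```bash
python3 -m crank '[{"dp":[0.011,-0.03,0],"delta_rot":[0,0,0],"fingers":1},{"dp":[0.022,-0.055,0],"delta_rot":[0,0,0],"fingers":1},{"dp":[0.028,-0.073,0],"delta_rot":[0,0,0],"fingers":1},{"dp":[0.028,-0.073,0],"delta_rot":[0,0,0],"fingers":1},{"dp":[0.028,-0.073,0],"delta_rot":[0,0,0],"fingers":1},{"dp":[0.028,-0.073,0],"delta_rot":[0,0,0],"fingers":1},{"dp":[0.022,-0.055,0],"delta_rot":[0,0,0],"fingers":1},{"dp":[0.014,-0.035,0],"delta_rot":[0,0,0],"fingers":1},{"dp":[0.008,-0.02,0],"delta_rot":[0,0,-0.0163],"fingers":1},{"dp":[0,0,0],"delta_rot":[0,0,-0.0163],"fingers":1},{"dp":[0,0,0],"delta_rot":[0,0,0],"fingers":1},{"dp":[0,0,0],"delta_rot":[0,0,0],"fingers":1}]'
python3 - <<'E'
from h import *
p,d=manip.snapshot("top"); q,e=manip.snapshot("scene")
print('blue',tin('top',p,d,'blue',.088,(.4,.7,-.2,.05)))
print('green',tin('top',p,d,'green',.04,(.5,.75,.05,.3)))
o=np.hstack([cv2.resize(p[160:280,320:440,::-1],(400,400)),cv2.resize(q[190:390,190:390,::-1],(400,400))]); cv2.imwrite('pics/a2.png',o)
go(.6286,.179,.079,14.8)
E
```

```text
t: 13.13
tcp_pos: [0.6257, 0.1794, 0.2369]
tool_rot: [0.992, 0.128, -0.001, 0.0]
force: [-0.4, 0.6, -0.2]
finger_gap: 1.001
gripper_force: 0.0
blue [541.  -64.5  98.5  61.3   3.2  87.4]Traceback (most recent call last):
  File "<stdin>", line 4, in <module>
  File "h.py", line 24, in tin
    c=max(cs,key=cv2.contourArea)[:,0,:]
      ~~~^^^^^^^^^^^^^^^^^^^^^^^^
ValueError: max() iterable argument is empty
```

Blue measures (541.0, -64.5), yaw 3.2° and top at 87.4 mm. That lies over the cream tin's position to within 1 mm. The arm hides green from the top camera, so I'll use the first measurement and go down.

```bash
python3 -c "
from h import *
go(.6286,.179,.079,14.8)"; python3 -m crank '[{"dp":[0.006,0.001,0.04],"delta_rot":[0,0,0],"fingers":1},{"dp":[0,0,0.05],"delta_rot":[0,0,0],"fingers":1},{"dp":[0,0,0.05],"delta_rot":[0,0,0],"fingers":1},{"dp":[0,0,0.05],"delta_rot":[0,0,0],"fingers":1},{"dp":[0,0,0.04],"delta_rot":[0,0,0],"fingers":1},{"dp":[0,0,0.03],"delta_rot":[0,0,0],"fingers":1},{"dp":[0,0,0.03],"delta_rot":[0,0,0],"fingers":1},{"dp":[0,0,0.02],"delta_rot":[0,0,0],"fingers":1},{"dp":[0,0,0],"delta_rot":[0,0,0],"fingers":1},{"dp":[0,0,0],"delta_rot":[0,0,0],"fingers":1}]'
python3 - <<'E'
from h import *
q,e=manip.snapshot("scene"); cv2.imwrite('pics/a3.png',np.hstack([cv2.resize(q[160:260,250:350,::-1],(400,400)),cv2.resize(q[230:350,200:320,::-1],(400,400))]))
go(.6286,.179,.079,14.8)
E
```

```text
dp [0.0057 0.0012 0.3164] rows>= 3.8 rot [-0.      0.0001 -0.0004] phi 14.67 F [0.1 0.7 0. ] t 13.2333 tcp [0.6258 0.1789 0.2372]
t: 14.07
tcp_pos: [0.629, 0.1792, 0.0821]
tool_rot: [0.992, 0.128, -0.0, -0.0]
force: [-0.1, 0.3, -0.1]
finger_gap: 1.001
gripper_force: 0.0
dp [-0.002   0.0003  0.0079] rows>= 0.1 rot [ 0.     -0.0001 -0.0001] phi 14.77 F [ 0.2  1.3 -0.8] t 14.1167 tcp [0.6295 0.1794 0.083 ]
```

View pics/a3.png

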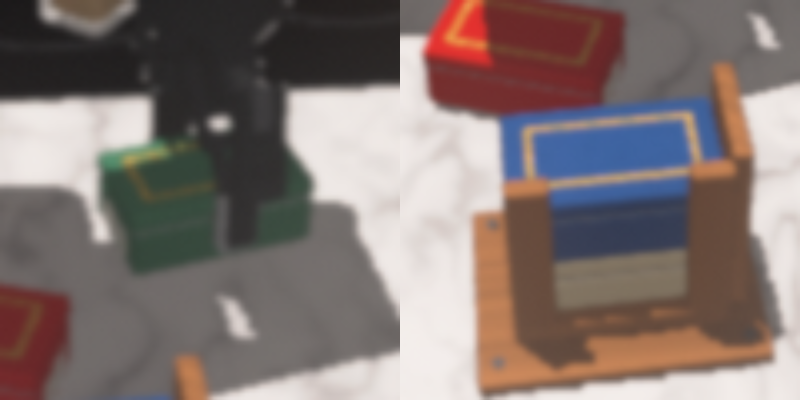

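Left: the open fingers straddle green around (238,200), low on the tin. Right: blue sits squarely on cream at (610,150) against the board and posts. I'll close the fingers on green.

```bash
python3 -m crank '[{"dp":[-0.002,0,0.006],"delta_rot":[0,0,0],"fingers":1},{"dp":[0,0,0],"delta_rot":[0,0,0],"fingers":1},{"dp":[0,0,0],"delta_rot":[0,0,0],"fingers":-1},{"dp":[0,0,0],"delta_rot":[0,0,0],"fingers":-1},{"dp":[0,0,0],"delta_rot":[0,0,0],"fingers":-1},{"dp":[0,0,0],"delta_rot":[0,0,0],"fingers":-1},{"dp":[0,0,0],"delta_rot":[0,0,0],"fingers":-1},{"dp":[0,0,0],"delta_rot":[0,0,0],"fingers":-1},{"dp":[0,0,0],"delta_rot":[0,0,0],"fingers":-1}]' 45
python3 -m crank '[{"dp":[0,0,-0.03],"delta_rot":[0,0,0],"fingers":-1},{"dp":[0,0,-0.05],"delta_rot":[0,0,0],"fingers":-1},{"dp":[0,0,-0.07],"delta_rot":[0,0,0],"fingers":-1},{"dp":[0,0,-0.07],"delta_rot":[0,0,0],"fingers":-1},{"dp":[0,0,-0.07],"delta_rot":[0,0,0],"fingers":-1},{"dp":[0,0,-0.06],"delta_rot":[0,0,0.0163],"fingers":-1},{"dp":[0,0,-0.02],"delta_rot":[0,0,0.0163],"fingers":-1},{"dp":[0,0,0],"delta_rot":[0,0,0],"fingers":-1},{"dp":[0,0,0],"delta_rot":[0,0,0],"fingers":-1}]'
python3 -c "
from h import *
x,y,_=np.array([.543,-.066,0])+R.from_euler('z',3.1,degrees=True).apply([-.01,.01,0])
go(x,y,.25,3.1)"
```

```text
t: 14.87
tcp_pos: [0.6284, 0.1796, 0.0802]
tool_rot: [0.992, 0.129, 0.001, -0.0]
force: [-1.1, 0.3, 5.5]
finger_gap: 0.693
gripper_force: 50.7
t: 15.62
tcp_pos: [0.6276, 0.1793, 0.2647]
tool_rot: [1.0, 0.028, -0.0, 0.0]
force: [0.5, 0.1, -2.9]
finger_gap: 0.698
gripper_force: 49.9
dp [-0.2165  0.4602  0.0295] rows>= 6.1 rot [0.     0.     0.0004] phi 3.23 F [ 0.5  0.1 -2.9] t 15.6167 tcp [0.6276 0.1793 0.2647]
```

```bash
python3 -m crank '[{"dp":[-0.012,0.025,0],"delta_rot":[0,0,0],"fingers":-1},{"dp":[-0.023,0.049,0],"delta_rot":[0,0,0],"fingers":-1},{"dp":[-0.031,0.066,0],"delta_rot":[0,0,0],"fingers":-1},{"dp":[-0.031,0.066,0],"delta_rot":[0,0,0],"fingers":-1},{"dp":[-0.031,0.066,0],"delta_rot":[0,0,0],"fingers":-1},{"dp":[-0.031,0.066,0],"delta_rot":[0,0,0],"fingers":-1},{"dp":[-0.026,0.055,0],"delta_rot":[0,0,0],"fingers":-1},{"dp":[-0.018,0.038,0],"delta_rot":[0,0,0],"fingers":-1},{"dp":[-0.013,0.022,0],"delta_rot":[0,0,0],"fingers":-1},{"dp":[0,0,0],"delta_rot":[0,0,0],"fingers":-1},{"dp":[0,0,0],"delta_rot":[0,0,0],"fingers":-1},{"dp":[0,0,0],"delta_rot":[0,0,0],"fingers":-1}]'
python3 - <<'E'
from h import *
q,e=manip.snapshot("scene"); cv2.imwrite('pics/a4.png',cv2.resize(q[170:370,160:360,::-1],(500,500)))
x,y,_=np.array([.543,-.066,0])+R.from_euler('z',3.1,degrees=True).apply([-.01,.01,0])
go(x,y,.173,3.1)
E
```

```text
t: 16.62
tcp_pos: [0.5323, -0.0519, 0.2638]
tool_rot: [1.0, 0.027, -0.001, -0.0]
force: [-0.3, -0.6, -2.7]
finger_gap: 0.691
gripper_force: 49.8
dp [-0.0006  0.01    0.1819] rows>= 2.2 rot [-0.0001  0.0001  0.0002] phi 3.17 F [-0.7 -0.2 -2.7] t 16.6667 tcp [ 0.5325 -0.0516  0.264 ]
```

View pics/a4.png

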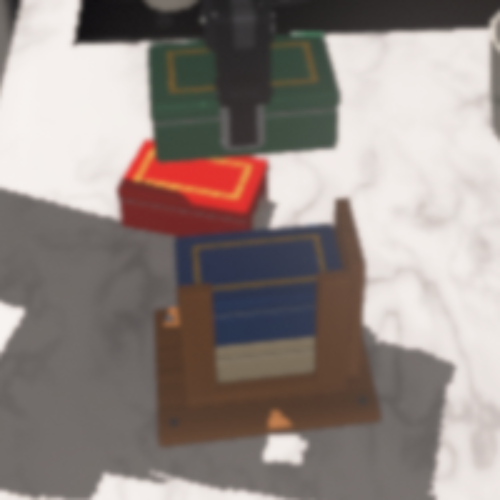

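Green hangs level and square at (245,95) above the stack, clear of the board and posts. I'll lower it to just above blue, then down to touch.

```bash
python3 -m crank '[{"dp":[0,0.005,0.02],"delta_rot":[0,0,0],"fingers":-1},{"dp":[0,0.003,0.03],"delta_rot":[0,0,0],"fingers":-1},{"dp":[0,0,0.03],"delta_rot":[0,0,0],"fingers":-1},{"dp":[0,0,0.03],"delta_rot":[0,0,0],"fingers":-1},{"dp":[0,0,0.025],"delta_rot":[0,0,0],"fingers":-1},{"dp":[0,0,0.02],"delta_rot":[0,0,0],"fingers":-1},{"dp":[0,0,0.015],"delta_rot":[0,0,0],"fingers":-1},{"dp":[0,0,0.01],"delta_rot":[0,0,0],"fingers":-1},{"dp":[0,0,0],"delta_rot":[0,0,0],"fingers":-1},{"dp":[0,0,0],"delta_rot":[0,0,0],"fingers":-1},{"dp":[0,0,0],"delta_rot":[0,0,0],"fingers":-1}]' | grep -E "tcp|^force"
python3 -m crank '[{"dp":[0,0,0.003],"delta_rot":[0,0,0],"fingers":-1},{"dp":[0,0,0],"delta_rot":[0,0,0],"fingers":-1},{"dp":[0,0,0],"delta_rot":[0,0,0],"fingers":-1}]' | grep -E "tcp|^force"
python3 -m crank '[{"dp":[0,0,0.002],"delta_rot":[0,0,0],"fingers":-1},{"dp":[0,0,0],"delta_rot":[0,0,0],"fingers":-1}]'| grep -E "tcp|^force"
```

```text
tcp_pos: [0.5332, -0.0567, 0.1749]
force: [-0.3, 0.0, -3.2]
tcp_pos: [0.5328, -0.0566, 0.1733]
force: [-0.7, -0.9, -2.7]
tcp_pos: [0.5327, -0.0566, 0.172]
force: [-0.4, 0.1, -2.3]
```

```bash
python3 -m crank '[{"dp":[0,0,0.003],"delta_rot":[0,0,0],"fingers":-1},{"dp":[0,0,0.003],"delta_rot":[0,0,0],"fingers":-1},{"dp":[0,0,0],"delta_rot":[0,0,0],"fingers":-1}]' | grep -E "tcp|^force"
python3 -m crank '[{"dp":[0,0,0.002],"delta_rot":[0,0,0],"fingers":-1},{"dp":[0,0,0],"delta_rot":[0,0,0],"fingers":-1}]'| grep -E "tcp|^force"
python3 -m crank '[{"dp":[0,0,0.001],"delta_rot":[0,0,0],"fingers":-1},{"dp":[0,0,0],"delta_rot":[0,0,0],"fingers":-1}]'| grep -E "tcp|^force"
```

```text
tcp_pos: [0.5325, -0.0565, 0.1686]
force: [0.5, -0.3, -2.7]
tcp_pos: [0.5327, -0.0565, 0.1682]
force: [-1.3, -0.7, 0.7]
tcp_pos: [0.5327, -0.0565, 0.1681]
force: [-1.9, -0.3, 5.6]
```

```bash
python3 -m crank '[{"dp":[0.003,0,-0.001],"delta_rot":[0,0,0],"fingers":-1},{"dp":[0.004,0,0],"delta_rot":[0,0,0],"fingers":-1},{"dp":[0.003,0,0],"delta_rot":[0,0,0],"fingers":-1},{"dp":[0.002,0,0],"delta_rot":[0,0,0],"fingers":-1},{"dp":[0,0,0],"delta_rot":[0,0,0],"fingers":-1}]' | grep -E "tcp|^force"
python3 -m crank '[{"dp":[0.002,0,0],"delta_rot":[0,0,0],"fingers":-1},{"dp":[0,0,0],"delta_rot":[0,0,0],"fingers":-1}]' | grep -E "tcp|^force"
python3 -m crank '[{"dp":[0.002,0,0],"delta_rot":[0,0,0],"fingers":-1},{"dp":[0,0,0],"delta_rot":[0,0,0],"fingers":-1}]' | grep -E "tcp|^force"
python3 -m crank '[{"dp":[0.002,0,0],"delta_rot":[0,0,0],"fingers":-1},{"dp":[0,0,0],"delta_rot":[0,0,0],"fingers":-1}]' | grep -E "tcp|^force"
```

```text
tcp_pos: [0.5384, -0.0563, 0.1682]
force: [-3.3, -0.9, 4.9]
tcp_pos: [0.5385, -0.0563, 0.1682]
force: [-4.1, -0.7, 7.4]
tcp_pos: [0.5386, -0.0563, 0.1682]
force: [-9.0, -1.5, 7.8]
tcp_pos: [0.5388, -0.0563, 0.1681]
force: [-9.9, -2.4, 9.7]
```

```bash
python3 - <<'E'
from h import *
q,e=manip.snapshot("scene"); cv2.imwrite('pics/a5.png',cv2.resize(q[230:350,200:340,::-1],(700,600),interpolation=cv2.INTER_CUBIC))
E
```

```text
(no output)
```

View pics/a5.png

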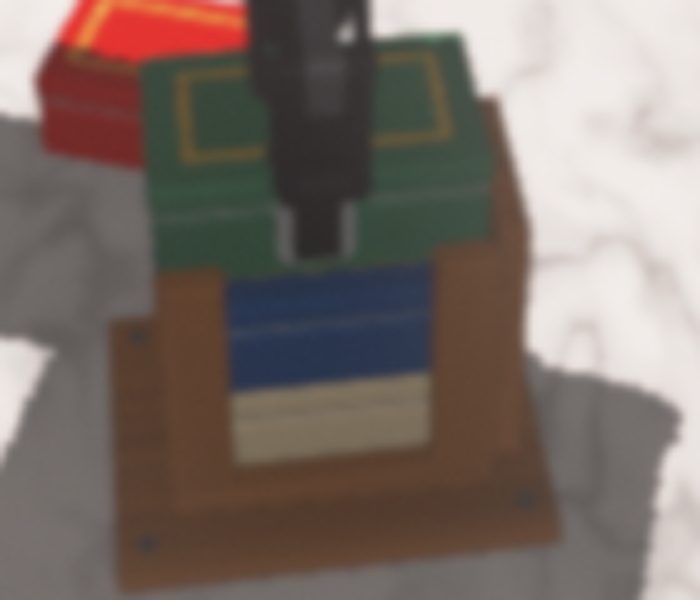

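Green's right end at (492,200) meets the back board, so this contact is real. The finger sits in the post gap. I'll ease the x push and slide towards the side stop.

```bash
python3 -m crank '[{"dp":[-0.003,0.003,0],"delta_rot":[0,0,0],"fingers":-1},{"dp":[0,0.004,0],"delta_rot":[0,0,0],"fingers":-1},{"dp":[0,0.003,0],"delta_rot":[0,0,0],"fingers":-1},{"dp":[0,0.002,0],"delta_rot":[0,0,0],"fingers":-1},{"dp":[0,0.002,0],"delta_rot":[0,0,0],"fingers":-1},{"dp":[0,0,0],"delta_rot":[0,0,0],"fingers":-1}]' | grep -E "tcp|^force"
python3 -m crank '[{"dp":[0,0.002,0],"delta_rot":[0,0,0],"fingers":-1},{"dp":[0,0,0],"delta_rot":[0,0,0],"fingers":-1}]'| grep -E "tcp|^force"
python3 -m crank '[{"dp":[0,0.002,0],"delta_rot":[0,0,0],"fingers":-1},{"dp":[0,0,0],"delta_rot":[0,0,0],"fingers":-1}]'| grep -E "tcp|^force"
```

```text
tcp_pos: [0.5388, -0.0618, 0.1682]
force: [-5.2, 3.7, 7.7]
tcp_pos: [0.5389, -0.0628, 0.1682]
force: [-4.5, 3.9, 8.7]
tcp_pos: [0.5389, -0.0637, 0.1682]
force: [-4.6, 4.3, 8.6]
```

```bash
python3 -m crank '[{"dp":[0,0.002,0],"delta_rot":[0,0,0],"fingers":-1},{"dp":[0,0,0],"delta_rot":[0,0,0],"fingers":-1}]' | grep -E "tcp|^force"
python3 -m crank '[{"dp":[0,0.002,0],"delta_rot":[0,0,0],"fingers":-1},{"dp":[0,0,0],"delta_rot":[0,0,0],"fingers":-1}]'| grep -E "tcp|^force|tool"
```

```text
tcp_pos: [0.539, -0.0647, 0.1682]
force: [-5.1, 4.0, 7.8]
tcp_pos: [0.5391, -0.0657, 0.1682]
tool_rot: [1.0, 0.027, -0.002, -0.001]
force: [-5.7, 3.4, 7.6]
```

```bash
python3 -m crank '[{"dp":[0,0.002,0],"delta_rot":[0,0,0],"fingers":-1},{"dp":[0,0,0],"delta_rot":[0,0,0],"fingers":-1}]' | grep -E "tcp|^force"
python3 -m crank '[{"dp":[0,0.002,0],"delta_rot":[0,0,0],"fingers":-1},{"dp":[0,0,0],"delta_rot":[0,0,0],"fingers":-1}]'| grep -E "tcp|^force"
python3 -m crank '[{"dp":[0,0.002,0],"delta_rot":[0,0,0],"fingers":-1},{"dp":[0,0,0],"delta_rot":[0,0,0],"fingers":-1}]'| grep -E "tcp|^force|tool"
```

```text
tcp_pos: [0.5391, -0.0663, 0.1682]
force: [-4.6, 5.4, 8.2]
tcp_pos: [0.5391, -0.0665, 0.1682]
force: [-4.7, 8.6, 9.8]
tcp_pos: [0.5391, -0.0666, 0.1683]
tool_rot: [1.0, 0.027, -0.002, -0.003]
force: [-4.4, 12.6, 9.8]
```

```bash
python3 -m crank '[{"dp":[0.002,0,-0.0005],"delta_rot":[0,0,0],"fingers":-1},{"dp":[0.001,0,0],"delta_rot":[0,0,0],"fingers":-1},{"dp":[0.001,0,0],"delta_rot":[0,0,0],"fingers":-1},{"dp":[0,0,0],"delta_rot":[0,0,0],"fingers":-1},{"dp":[0,0,0],"delta_rot":[0,0,0],"fingers":-1},{"dp":[0,0,0],"delta_rot":[0,0,0],"fingers":-1},{"dp":[0,0,0],"delta_rot":[0,0,0],"fingers":-1},{"dp":[0,0,0],"delta_rot":[0,0,0],"fingers":-1},{"dp":[0,0,0],"delta_rot":[0,0,0],"fingers":-1}]'
python3 - <<'E'
from h import *
q,e=manip.snapshot("scene"); cv2.imwrite('pics/a6.png',cv2.resize(q[230:350,200:340,::-1],(700,600),interpolation=cv2.INTER_CUBIC))
p,d=manip.snapshot("top")
try: print(tin('top',p,d,'green',.128,(.4,.7,-.2,.05)))
except Exception as x: print(x)
s=manip.sense(); print(s['force'],s['t'],s['tcp_pos'])
E
```

```text
t: 21.97
tcp_pos: [0.5393, -0.0665, 0.1682]
tool_rot: [1.0, 0.027, -0.004, -0.003]
force: [-8.5, 10.2, 10.9]
finger_gap: 0.696
gripper_force: 51.6
[571.7 -51.9  38.6  31.   89.1 127.6]
[-7.28583177 10.23896723 11.693874  ] 22.0667 [ 0.539354   -0.06653462  0.16826799]
```

View pics/a6.png

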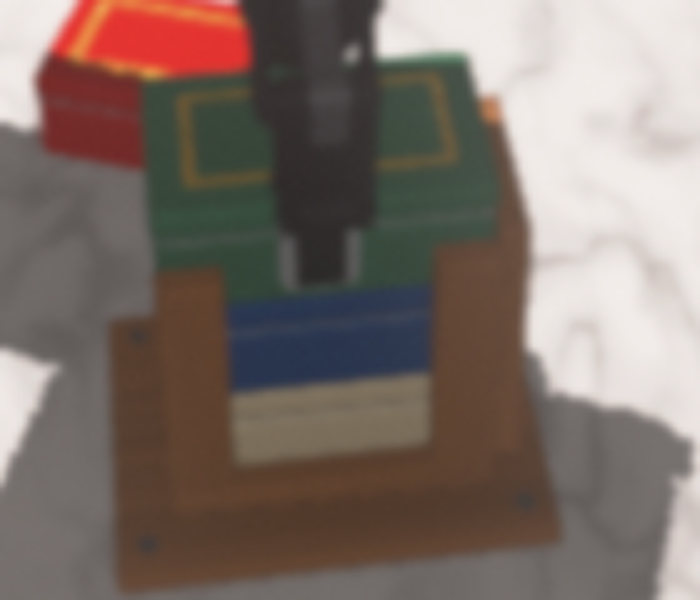

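Green lies flush on blue, with its right end on the board at (495,200) and its long side on both posts. I'll add a little more push towards the stops so that friction can't carry it, then hand in.

```bash
python3 -m crank '[{"dp":[0.002,0,0],"delta_rot":[0,0,0],"fingers":-1},{"dp":[0.002,0.001,-0.0005],"delta_rot":[0,0,0],"fingers":-1},{"dp":[0,0,0],"delta_rot":[0,0,0],"fingers":-1},{"dp":[0,0,0],"delta_rot":[0,0,0],"fingers":-1},{"dp":[0,0,0],"delta_rot":[0,0,0],"fingers":-1},{"dp":[0,0,0],"delta_rot":[0,0,0],"fingers":-1},{"dp":[0,0,0],"delta_rot":[0,0,0],"fingers":-1},{"dp":[0,0,0],"delta_rot":[0,0,0],"fingers":-1}]'
```

```text
t: 22.73
tcp_pos: [0.5396, -0.0666, 0.1682]
tool_rot: [1.0, 0.027, -0.007, -0.004]
force: [-11.4, 10.2, 13.1]
finger_gap: 0.693
gripper_force: 51.7
```

```bash
python3 -c "
from station import manip
print(manip.sign_off()); print(manip.sense()['force'])"
```

```text
the job is handed in; nothing more can be done
None
the job is handed in; nothing more can be done
```

I've handed the job in: the blue tin is on the cream one and let go, and the green tin on top is still gripped and pressed into the corner, with about 11 N at the wrist towards the back stop and 10 N towards the side stop; no verdict came back.

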